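# Open the slide cover of the interlock junction box

### The arm

A 6-joint arm with a two-finger parallel gripper is mounted at the origin on a cart in front of the work surface, level with it; the furniture and walls round the work are solid. World frame = base frame: x ahead of the robot, y to its left, z up, the work surface at z = 0. Lengths are in m, angles in rad, forces in N, time in s.
With the tool pointing down it reaches from about 0.425 to 0.95 m from the base axis. Payload 3.5 kg.
Tool frame: the origin (TCP) lies between the finger pads; the fingertips stand 14 mm ahead of it and the grasp point (between the pads) lies 5 mm behind it; z points along the fingers, y is the line along which they close (so a half turn about z gives the same grasp; the last joint's range is limited). The gripper opens to 85 mm and grips with 20 to 120 N. Pads are 22 mm wide; open, the fingers measure 114 mm over their backs; the gripper's body (76 mm by 85 mm) begins 54 mm behind the grasp point. The pads swing forward as they close: fully open they stand 13 mm farther back than shut.
Start: joints at [-1.405, 0.286, 1.577, -0, 1.279, -0.15], TCP at [0.21, -0.642, 0.245] pointing down, gripper open.
Joint ranges: [-2.77, 2.77], [-0.9, 2.22], [0.21, 2.48], [-1.53, 4.67], [0.24, 2.81], [-2.84, 2.84]. Speed limits (rad/s): [2.79, 2.79, 3.14, 3.14, 3.14, 3.14].

### API

Orientations are given as a unit quaternion [x, y, z, w].
In Python, from plant import * gives the robot as it stands.
- The arm moves only by the tool step_arm, never from a script. Its argument "commands" is a list of rows, each an object of numbers: "gripper": the gripper's target within -1 to 1 (shut at 1, half-way at 0, fully open at -1); "x", "y", "z": the shift along the tool's x, y, z in mm; "spin": the turn about the tool's z in degrees. A call has exactly 10 rows; each row shifts and turns the commanded pose from where the row before left it, along the tool's axes as they then stand; what a row does not reach is not made up. A row lasts 1/10 s, in which the tool goes at most 50 mm and 8.59 degrees, less where a joint would pass 70% of its speed; a pose out of reach is approached as far as the arm can. A call with a gripper value outside its range is refused whole. The fingers move at their own pace and stop on an object; "force" is the grip in N (left out, the last holds). Time passes only in rows, so rows that do not move let the fingers close, or fill a call up. It gives the time, the measured TCP pose, the force, the opening and the grip force at its end, in the units of the state.
- get_state(): the state, without advancing time (a new reading comes with each control period).
- read_camera(name): name is "scene" or "top"; returns a dict with "color" (420x560x3 uint8, red, green, blue), "z_map" (420x560 float32, m along the optical axis (not along the pixel's ray), 0 where there is no reading), "fx", "fy", "cx", "cy" (pixels), "eye" and "attitude" of the camera in the world. Camera axes: x right, y up, looking along -z (the intrinsics and any distortion apply to the point x, -y, -z); pixel columns grow to the right and rows downward; lengths in m; the calibration is good to about 2 mm. A picture is of the moment at which its call begins.
- sign_off(): hands the job in; it is judged then, once.
The state is a dict: "time": time; "qpos": joint angles; "dq": joint speeds; "joint_efforts": joint torques, N m; "eef_pos": TCP position; "tcp_rot": TCP orientation; "contact_force": force on the tool from outside, world axes, zero at the start; "wrist_torque": the same for the moment, N m; "opening": opening from 0.0 (shut) to 1.0 (fully open); "finger_force": force on a finger pad.
Only numpy, scipy, OpenCV 4.12 (cv2) and the standard library are available. Lean on these libraries where they do the work, as an engineer would, in place of code of your own. Each camera call takes 0.05 s, during which the arm holds its last target. There are 200 camera calls.

### The job

Get at the terminals of the grey junction box: with closed fingertips press the blue snap tab all the way down, then push the orange cover by its ridge along its rails, off the terminals and on to the ledge where the tab is, up to the end stop or nearly so. Only press and push: pick nothing up, and leave the blue-capped cuvette, the steel post and the metal T-connector beside the box standing and lying where they are. Finish clear of everything.

Things in the scene. Friction and masses are not known exactly. Their poses are not given: they have to be found in the camera images.
- junction_box: grey box fixed to the table, 160 (x) by 93 (y, 122 over the low flanges) by 45.5 mm high. Origin: centre of its underside. The cover slides off along its +x. Seat with terminals: x -74 to -4 mm; ledge: x -4 to +74 mm, a channel 68 mm wide, floor 30 mm above the table; then the end stop. Rails along both sides with lips 72 mm apart, 45.5 mm high, hold the cover down: it can only slide, 78 mm in all
- cover: loose orange plate, 70 (x) by 80 (y) by 6 mm, about 0.12 kg, its x along the box's x. Origin: centre of its underside, 34 mm above the table. It starts at x = -38.5 mm in the box's frame, where the raised tab, 1.5 mm before its front edge, blocks it; at the end stop it is at x = +39 mm. The back wall behind it is flush with its top face (40 mm above the table)
- cover_ridge (a point): middle of the top of the upright ridge across the cover, 18 mm behind the cover's centre, 56 mm above the table. The ridge is 8 mm thick (along x), 44 mm wide (along y) and stands 16 mm above the cover's top face. Push it from behind, towards the box's +x
- snap_tab (a joint): travel of the blue snap tab, m: 0 up, 0.010 fully down (end of travel). It goes straight down against a friction catch of about 3.5 N, has no spring, and stays where it is left. Above about 0.008 the cover can pass over it; short of that it blocks the cover. It starts within 1.5 mm of fully up
- tab_pad (a point): the place to press on the top face of the blue snap tab, 26 mm in front of the cover's front edge, on the box's centre line. The tab's top is 40 mm (x) by 28 mm (y), 42 mm above the table when up and 32 mm when down (2 mm above the ledge floor)
- cuvette: bystander: small glass cuvette with a blue cap, 14x14x50 mm, standing on the table beside the ledge; origin at the centre of its underside
- post: bystander: steel post, 13 mm thick and 56 mm high, standing on the table on the other side of the box; origin at the centre of its underside
- tee: bystander: metal coaxial T-connector, 30x34x13 mm, lying on the table beside the seat; origin at the centre of its underside
There are look-alikes about, which are no part of the job. There is more than one size of the junction_box; the one meant has the size given above.

How it is judged:
On the way, in this order (a step that is already met when the one before it is completed fails the run):
1. the snap tab is down while the cover is still on its seat (value of joint snap_tab above 0.0085 m and x of cover in the frame of junction_box below -0.03 m), for 0.1 s.
2. the cover has been pushed off the terminals on to the ledge (x of cover in the frame of junction_box above 0.028 m), for 0.2 s.
At the end, for the whole second after the job is handed in: The snap tab is down, the cover lies flat in its rails on the ledge at rest, within 11 mm of the end stop (its origin beyond x = +28 mm in the box's frame), and the three bystanders stand or lie within 15 mm of where they were (x of cover in the frame of junction_box above 0.028 m and z of cover in the frame of junction_box between 0.03 and 0.038 m and angle between cover's own z axis and vertical below 0.06 rad and value of joint snap_tab above 0.0085 m and linear speed of cover below 0.01 m/s and distance of each of cuvette, post, tee from where it was at the start of the episode below 0.015 m and angle between each of cuvette, post's own z axis and vertical below 0.2 rad); the robot touches nothing.
It fails at once if the cover is lifted or pried up out of its rails (z of cover in the frame of junction_box above 0.04 m or angle between cover's own z axis and vertical above 0.15 rad).
It fails at once if a bystander is knocked, moved or lifted (distance of any of cuvette, post, tee from where it was at the start of the episode above 0.015 m or angle between any of cuvette, post's own z axis and vertical above 0.3 rad).
It also fails if it takes over 38 s, if anything falls off the work surface, if the arm or the gripper's body presses on something with over 40 N, if the wrist force passes 120 N, or if a joint passes its speed limit or range.

## Working session

There is one attempt and no reset: what is moved stays moved. The work goes in short steps, Python scripts to look and compute and a tool call to move; the robot and the scene stay as the last step left them, time stands still between calls to the robot, and variables do not carry over. Pictures are saved under pics/ and viewed, at most 10 in all, crops included, and the job is handed in when it is done.

Besides the shell and the picture viewer there is one more tool, called after "Call:" as name([rows], argument=value, ...), one row to a line, values as JSON. step_arm: Moves the arm, as the interface text tells. Its arguments: {"type":"object","properties":{"commands":{"type":"array"},"force":{"type":"number"}},"required":["commands"]}

```bash
mkdir -p pics
cat > h.py <<'E'
from plant import *
import numpy as np, cv2
from scipy.spatial.transform import Rotation as R
def snap(n):
    c=read_camera(n); np.savez(''+n+'.npz',**{k:np.array(v) for k,v in c.items()}); return c
def world(c):
    z=c['z_map'].astype(float); v,u=np.mgrid[:z.shape[0],:z.shape[1]]
    p=np.stack([(u-c['cx'])/c['fx']*z,-(v-c['cy'])/c['fy']*z,-z],-1)
    a=np.array(c['attitude']); M=a if a.shape==(3,3) else R.from_quat(a).as_matrix()
    return p@M.T+np.array(c['eye'])
E
python3 - <<'E'
from h import *
for n in('scene','top'):
    c=snap(n); print({k:np.round(v,3).tolist() for k,v in c.items() if k not in('color','z_map')},c.keys())
    cv2.imwrite(f'pics/{n}0.png',cv2.resize(c['color'][...,::-1],(800,600)))
print(get_state())
E
```

```text
{'fx': 516.72, 'fy': 516.72, 'cx': 275.626, 'cy': 202.542, 'eye': [0.163, 0.29, 0.626], 'attitude': [-0.152, 0.375, 0.851, -0.336]} dict_keys(['color', 'z_map', 'fx', 'fy', 'cx', 'cy', 'eye', 'attitude'])
{'fx': 487.057, 'fy': 487.057, 'cx': 273.355, 'cy': 212.238, 'eye': [0.468, -0.13, 0.92], 'attitude': [0.053, -0.054, -0.7, 0.71]} dict_keys(['color', 'z_map', 'fx', 'fy', 'cx', 'cy', 'eye', 'attitude'])
{'time': 0.1, 'qpos': array([-1.40502035e+00,  2.87115862e-01,  1.57802313e+00, -1.31890295e-05,
        1.27861215e+00, -1.49976434e-01]), 'dq': array([ 0.00032291, -0.00115358, -0.00386899, -0.00080861, -0.00316563,
        0.00062541]), 'joint_efforts': array([ 1.08642420e-03, -4.07297373e+01, -2.93699062e+01, -1.14221050e-04,
        3.39471422e-03, -1.39784837e-05]), 'eef_pos': array([ 0.20955525, -0.64105447,  0.24406365]), 'tcp_rot': array([ 9.87562541e-01,  1.57222970e-01, -1.48384855e-05, -1.07916382e-03]), 'contact_force': array([-0.05576532, -0.83087457,  0.13095   ]), 'wrist_torque': array([-0.02442551, -0.01299245, -0.01278356]), 'finger_force': 0.0, 'opening': 1.0007157556206998}
```

View pics/scene0.png

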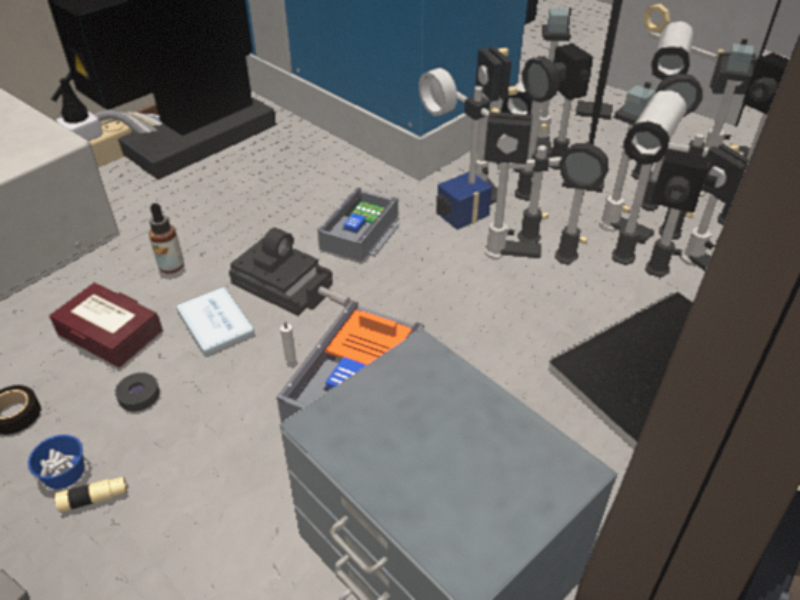

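View pics/top0.png

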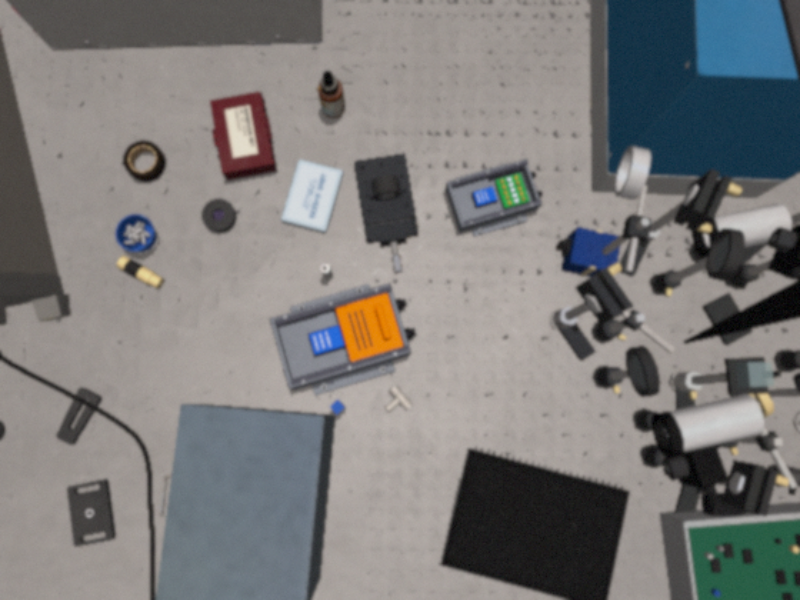

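The top view (800×600) shows the box at about (340,337), with the orange cover at (372,327) and its ridge at (382,324). The blue tab is at (325,340), so the cover slides towards image left. The post is at (325,270), the cuvette at (337,408) and the tee at (398,398). A tall cabinet stands at (250,480). A smaller look-alike box is at (492,197).

```bash
cat > m.py <<'E'
from h import *
def meas(c,pr=True):
    P=world(c); hsv=cv2.cvtColor(c['color'],cv2.COLOR_RGB2HSV)
    o=cv2.inRange(hsv,(4,150,90),(18,255,255))
    n,l,s,ce=cv2.connectedComponentsWithStats(o); k=1+np.argmax(s[1:,4]); o=l==k
    b=cv2.inRange(hsv,(100,140,70),(125,255,255))
    return P,o,b
E
python3 - <<'E'
from m import *
c=dict(np.load('top.npz')); P,o,b=meas(c)
h=P[...,2]
f=lambda a:np.round(a,4).tolist()
m=o&(abs(h-.040)<.005)
# ray cast onto z=.040 
def cast(uv,z):
    uv=np.asarray(uv,float); d=np.stack([(uv[:,0]-c['cx'])/c['fx'],-(uv[:,1]-c['cy'])/c['fy'],-np.ones(len(uv))],-1)@R.from_quat(c['attitude']).as_matrix().T
    return c['eye']+d*((z-c['eye'][2])/d[:,2])[:,None]
cnt=max(cv2.findContours(o.astype(np.uint8),0,2)[0],key=cv2.contourArea)
bx=cv2.boxPoints(cv2.minAreaRect(cnt)); w=cast(bx,.04); print('cover corners',f(w),'sides',f(np.linalg.norm(w-np.roll(w,1,0),axis=1)),'ctr',f(w.mean(0)),'px',bx.mean(0))
print('orange h pct',f(np.percentile(h[o],[5,50,95,99])))
r=o&(h>.050); print('ridge n',r.sum(),f(P[r].mean(0)), cv2.minAreaRect((P[r][:,:2]*1000).astype(np.float32)))
n,l,s,ce=cv2.connectedComponentsWithStats(b)
for i in range(1,n):
    if s[i,4]>15: q=P[l==i]; print('blue',s[i,4],ce[i].round(0),f(np.median(q,0)))
# box outline: points 44-48mm near
q=P[(abs(h-.0455)<.004)&(np.hypot(P[...,0]-w[:,0].mean(),P[...,1]-w[:,1].mean())<.14)]
print('rails',cv2.minAreaRect((q[:,:2]*1000).astype(np.float32)))
for nm,(u,v),rad in(('post',(325,270),12),('cuv',(337,408),10),('tee',(398,398),18)):
    u*=.7;v*=.7;s_=np.s_[int(v-rad*.7):int(v+rad*.7),int(u-rad*.7):int(u+rad*.7)]
    q=P[s_].reshape(-1,3); t=q[:,2]; print(nm,f(np.percentile(t,[5,50,98])),f(np.median(q[t>max(.007,t.max()*.7)],0)))
for (u,v) in((250,480),(325,410),(300,415),(385,230),(385,190),(372,170),(410,335),(402,305)):print((u,v),f(P[int(v*.7),int(u*.7)]))
print('cab near edge',[f(x) for x in [P[int(y*.7),int(u*.7)] for u,y in((185,408),(330,418),(325,500))]])
E
```

```text
cover corners [[0.5961, -0.0566, 0.04], [0.6177, -0.1242, 0.04], [0.5479, -0.146, 0.04], [0.5268, -0.0791, 0.04]] sides [0.0729, 0.0709, 0.0731, 0.0701] ctr [0.5721, -0.1015, 0.04] px [257.9083  228.52753]
orange h pct [0.0384, 0.0414, 0.0563, 0.0592]
ridge n 121 [0.5697, -0.1201, 0.1068] ((533.3493041992188, -126.29814147949219), (130.81320190429688, 13.312091827392578), 8.716068267822266)
blue 24 [435.   5.] [0.9483, -0.4012, 0.1491]
blue 11738 [501.  61.] [0.7627, -0.4408, 0.2817]
blue 20 [460.  61.] [0.7956, -0.3969, 0.2542]
blue 22 [437. 100.] [0.776, -0.397, 0.1546]
blue 80 [430. 108.] [0.7736, -0.3968, 0.1169]
blue 105 [340. 138.] [0.7481, -0.255, 0.03]
blue 213 [ 94. 163.] [0.6964, 0.2152, 0.0188]
blue 629 [413. 174.] [0.6723, -0.3824, 0.0535]
blue 247 [229. 238.] [0.5539, -0.053, 0.0429]
blue 35 [236. 285.] [0.4698, -0.065, 0.0518]
blue 21 [501. 415.] [0.2631, -0.5116, 0.072]
rails ((559.1463012695312, -64.71121215820312), (155.6933135986328, 183.18267822265625), 46.158329010009766)
post [-0.0016, 0.0016, 0.0555] [0.4677, -0.1296, 0.9204]
cuv [-0.001, 0.003, 0.0869] [0.4677, -0.1296, 0.9204]
tee [-0.001, 0.0021, 0.0147] [0.4677, -0.1296, 0.9204]
(250, 480) [0.3923, 0.0164, 0.1666]
(325, 410) [0.466, -0.0448, 0.0034]
(300, 415) [0.4614, -0.0346, 0.1705]
(385, 230) [0.7061, -0.1195, 0.011]
(385, 190) [0.7377, -0.1195, 0.0857]
(372, 170) [0.7827, -0.1015, 0.0368]
(410, 335) [0.5643, -0.1549, 0.0241]
(402, 305) [0.6031, -0.1434, 0.0266]
cab near edge [[0.4673, 0.0902, 0.1663], [0.458, -0.0592, 0.1031], [0.3584, -0.0523, 0.0519]]
```

Run:
```python
from m import *
f=lambda a:np.round(a,4).tolist()
c=dict(np.load('top.npz')); P,o,b=meas(c); M=R.from_quat(c['attitude']).as_matrix()
def cast(uv,z):
    uv=np.asarray(uv,float); d=np.stack([(uv[:,0]-c['cx'])/c['fx'],-(uv[:,1]-c['cy'])/c['fy'],-np.ones(len(uv))],-1)@M.T
    return c['eye']+d*((z-c['eye'][2])/d[:,2])[:,None]
n,l,s,ce=cv2.connectedComponentsWithStats(b); k=l[238,229]
g=cv2.morphologyEx((l==k).astype(np.uint8),cv2.MORPH_CLOSE,np.ones((7,7)))
w=cast(cv2.boxPoints(cv2.minAreaRect(max(cv2.findContours(g,0,2)[0],key=cv2.contourArea))),.042)
print('tab',f(w),f(np.linalg.norm(w-np.roll(w,1,0),axis=1)),'ctr',f(w.mean(0)))
S=dict(np.load('scene.npz'));PS,oS,bS=meas(S)
A=np.concatenate([P[c['z_map']>.2].reshape(-1,3),PS[S['z_map']>.2].reshape(-1,3)]);A=A[A[:,2]<.7]
r=A[(abs(A[:,2]-.056)<.004)]; C=np.array([.5721,-.1015]);ux=np.array([-.302,.953]);uy=np.array([-.953,-.302])
def loc(p): return np.stack([(p[:,:2]-C)@ux,(p[:,:2]-C)@uy],-1)
for nm,(Q,m) in dict(top=(P,o),scene=(PS,oS)).items():
    q=Q[m&(Q[...,2]>.051)&(Q[...,2]<.06)]; L=loc(q); k=(abs(L)<.05).all(1); print('ridge local',nm,k.sum(),f(np.percentile(L[k],[5,50,95],axis=0)))
L=loc(A)
for nm,(a,bb) in dict(plusY=(-.0,.11),minusY=(-.11,0)).items():
    pass
for i,x0 in enumerate(np.arange(-.14,.2,.02)):
    print(round(x0,2),[ (lambda q: round(np.percentile(q,99),3) if len(q)>3 else None)(A[(abs(L[:,0]-x0)<.01)&(abs(L[:,1]-y0)<.01),2]) for y0 in np.arange(-.16,.161,.02)])
p0=np.array([.21,-.642]);p1=np.array([.554,-.044]);d=p1-p0;D=np.linalg.norm(d);d/=D
t=(A[:,:2]-p0)@d;e=abs((A[:,:2]-p0)@[-d[1],d[0]])
print('corr',[(round(a,2),round(A[(abs(t-a)<.03)&(e<.08),2].max(initial=0),3)) for a in np.arange(0,D+.05,.06)])
```

```text
tab [[1.0138, 0.4102, 0.042], [1.0297, -0.6823, 0.042], [0.2501, -0.6238, 0.042], [0.2375, 0.3339, 0.042]] [0.7801, 1.0927, 0.7818, 0.9577] ctr [0.6328, -0.1405, 0.042]
ridge local top 109 [[-0.0219, -0.0183], [-0.0184, 0.0014], [-0.0146, 0.0212]]
ridge local scene 133 [[-0.0208, -0.0194], [-0.0161, 0.0014], [-0.0131, 0.0206]]
-0.14 [np.float64(0.004), np.float64(0.004), np.float64(0.005), np.float64(0.004), np.float64(0.005), np.float64(0.004), np.float64(0.004), np.float64(0.005), np.float64(0.004), np.float64(0.004), np.float64(0.004), np.float64(0.004), np.float64(0.004), np.float64(0.005), np.float64(0.005), np.float64(0.005), np.float64(0.004)]
-0.12 [np.float64(0.005), np.float64(0.005), np.float64(0.005), np.float64(0.004), np.float64(0.004), np.float64(0.005), np.float64(0.004), np.float64(0.004), np.float64(0.005), np.float64(0.004), np.float64(0.005), np.float64(0.004), np.float64(0.004), np.float64(0.005), np.float64(0.005), np.float64(0.004), np.float64(0.005)]
-0.1 [np.float64(0.052), np.float64(0.04), np.float64(0.039), np.float64(0.026), np.float64(0.004), np.float64(
[... 4621 characters left out ...]
004), np.float64(0.004), np.float64(0.004), np.float64(0.004), np.float64(0.166), np.float64(0.169), np.float64(0.169), np.float64(0.169), np.float64(0.169), np.float64(0.169), np.float64(0.169)]
corr [(np.float64(0.0), np.float64(0.0)), (np.float64(0.06), np.float64(0.075)), (np.float64(0.12), np.float64(0.078)), (np.float64(0.18), np.float64(0.161)), (np.float64(0.24), np.float64(0.171)), (np.float64(0.3), np.float64(0.223)), (np.float64(0.36), np.float64(0.02)), (np.float64(0.42), np.float64(0.02)), (np.float64(0.48), np.float64(0.017)), (np.float64(0.54), np.float64(0.017)), (np.float64(0.6), np.float64(0.167)), (np.float64(0.66), np.float64(0.17)), (np.float64(0.72), np.float64(0.059))]
```

Call:
step_arm([
  {"gripper":1,"z":-40},
  {"gripper":1,"z":-40},
  {"gripper":1,"x":33,"y":-30},
  {"gripper":1,"x":33,"y":-30},
  {"gripper":1,"x":33,"y":-30},
  {"gripper":1,"x":33,"y":-30},
  {"gripper":1,"x":33,"y":-30},
  {"gripper":1,"x":33,"y":-30},
  {"gripper":1,"x":33,"y":-30},
  {"gripper":1,"x":33,"y":-30},
], force=40)

```text
invalid input
```

Call:
step_arm([
  {"gripper":1,"x":0,"y":0,"z":-40,"spin":0},
  {"gripper":1,"x":0,"y":0,"z":-40,"spin":0},
  {"gripper":1,"x":33,"y":-30,"z":0,"spin":0},
  {"gripper":1,"x":33,"y":-30,"z":0,"spin":0},
  {"gripper":1,"x":33,"y":-30,"z":0,"spin":0},
  {"gripper":1,"x":33,"y":-30,"z":0,"spin":0},
  {"gripper":1,"x":33,"y":-30,"z":0,"spin":0},
  {"gripper":1,"x":33,"y":-30,"z":0,"spin":0},
  {"gripper":1,"x":33,"y":-30,"z":0,"spin":0},
  {"gripper":1,"x":33,"y":-30,"z":0,"spin":0},
], force=40)

```text
time: 1.1
eef_pos: [0.3865, -0.3296, 0.3248]
tcp_rot: [0.988, 0.157, -0.0, -0.0]
contact_force: [0.5, -0.1, -0.6]
opening: -0.0
finger_force: 0.0
```

Call:
step_arm([
  {"gripper":1,"x":35,"y":-31,"z":0,"spin":0},
  {"gripper":1,"x":35,"y":-31,"z":0,"spin":0},
  {"gripper":1,"x":35,"y":-31,"z":0,"spin":0},
  {"gripper":1,"x":35,"y":-31,"z":0,"spin":0},
  {"gripper":1,"x":35,"y":-31,"z":0,"spin":0},
  {"gripper":1,"x":35,"y":-31,"z":0,"spin":0},
  {"gripper":1,"x":35,"y":-31,"z":0,"spin":0},
  {"gripper":1,"x":1,"y":-1,"z":40,"spin":0},
  {"gripper":1,"x":0,"y":0,"z":40,"spin":0},
  {"gripper":1,"x":0,"y":0,"z":40,"spin":0},
])

```text
time: 2.1
eef_pos: [0.5521, -0.047, 0.2037]
tcp_rot: [0.987, 0.158, 0.0, 0.0]
contact_force: [-0.9, -0.3, -0.8]
opening: -0.003
finger_force: 0.0
```

Run:
```python
from h import *
c=snap('scene'); cv2.imwrite('pics/s1.png',cv2.resize(c['color'][...,::-1],(800,600))); print(get_state()['eef_pos'])
c=snap('top'); cv2.imwrite('pics/t1.png',cv2.resize(c['color'][130:320,130:400,::-1],(800,563)))
```

```text
[ 0.54757981 -0.0461823   0.19524498]
```

View pics/s1.png

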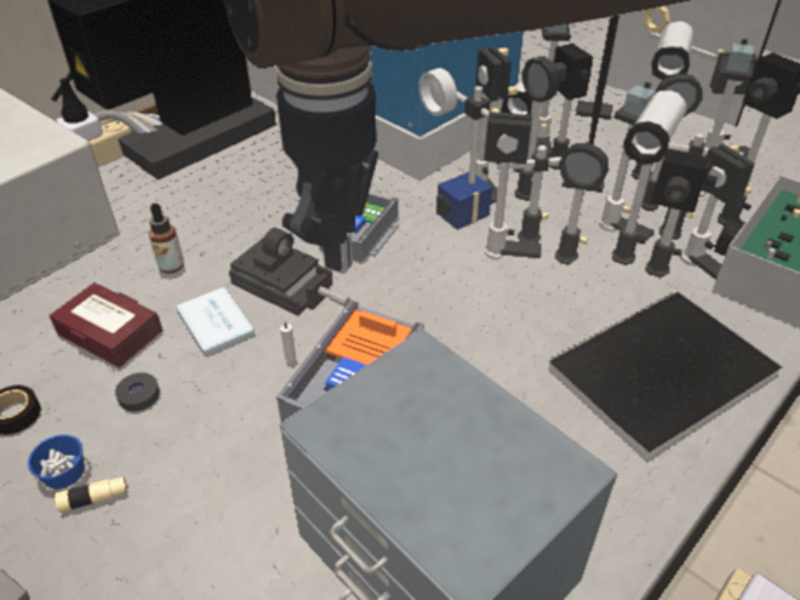

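The scene view shows the closed gripper high above the box, with its tips at about (340,265). The forearm is well clear of the cabinet, and the cover, tab and post have not moved. I'll let it settle and then lower it.

Call:
step_arm([
  {"gripper":1,"x":0,"y":0,"z":20,"spin":0},
  {"gripper":1,"x":0,"y":0,"z":20,"spin":0},
  {"gripper":1,"x":0,"y":0,"z":20,"spin":0},
  {"gripper":1,"x":0,"y":0,"z":20,"spin":0},
  {"gripper":1,"x":0,"y":0,"z":20,"spin":0},
  {"gripper":1,"x":0,"y":0,"z":10,"spin":0},
  {"gripper":1,"x":0,"y":0,"z":10,"spin":0},
  {"gripper":1,"x":0,"y":0,"z":0,"spin":0},
  {"gripper":1,"x":0,"y":0,"z":0,"spin":0},
  {"gripper":1,"x":0,"y":0,"z":0,"spin":0},
])

```text
time: 3.2
eef_pos: [0.553, -0.0481, 0.0865]
tcp_rot: [0.988, 0.157, 0.001, 0.0]
contact_force: [0.4, -0.1, -0.3]
opening: -0.004
finger_force: 0.0
```

Run:
```python
from h import *
for i in range(3):
  s=get_state(); print(s['eef_pos'].round(4),s['contact_force'].round(2),s['dq'].round(3))
  c=read_camera('scene' if i<1 else 'top')
```

```text
[ 0.553  -0.0481  0.0865] [ 0.4  -0.12 -0.33] [ 0.002 -0.002  0.     0.001 -0.003 -0.   ]
[ 0.553  -0.048   0.0865] [ 0.2  -0.72  0.84] [ 0.     0.002  0.005  0.001 -0.002 -0.   ]
[ 0.5528 -0.048   0.0863] [ 0.33 -0.02 -0.04] [-0.001  0.001  0.005  0.    -0.001  0.   ]
```

Call:
step_arm([
  {"gripper":1,"x":0,"y":-3,"z":10,"spin":0},
  {"gripper":1,"x":0,"y":0,"z":10,"spin":0},
  {"gripper":1,"x":0,"y":0,"z":6,"spin":0},
  {"gripper":1,"x":0,"y":0,"z":3,"spin":0},
  {"gripper":1,"x":0,"y":0,"z":3,"spin":0},
  {"gripper":1,"x":0,"y":0,"z":3,"spin":0},
  {"gripper":1,"x":0,"y":0,"z":3,"spin":0},
  {"gripper":1,"x":0,"y":0,"z":2,"spin":0},
  {"gripper":1,"x":0,"y":0,"z":0,"spin":0},
  {"gripper":1,"x":0,"y":0,"z":0,"spin":0},
])

```text
time: 4.35
eef_pos: [0.5514, -0.045, 0.046]
tcp_rot: [0.988, 0.157, -0.0, -0.0]
contact_force: [-4.4, 1.7, 7.1]
opening: 0.002
finger_force: 3.2
```

Call:
step_arm([
  {"gripper":1,"x":0,"y":0,"z":1,"spin":0},
  {"gripper":1,"x":0,"y":0,"z":0,"spin":0},
  {"gripper":1,"x":0,"y":0,"z":1,"spin":0},
  {"gripper":1,"x":0,"y":0,"z":0,"spin":0},
  {"gripper":1,"x":0,"y":0,"z":0,"spin":0},
  {"gripper":1,"x":0,"y":0,"z":0,"spin":0},
  {"gripper":1,"x":0,"y":0,"z":0,"spin":0},
  {"gripper":1,"x":0,"y":0,"z":0,"spin":0},
  {"gripper":1,"x":0,"y":0,"z":0,"spin":0},
  {"gripper":1,"x":0,"y":0,"z":0,"spin":0},
])

```text
time: 5.35
eef_pos: [0.5515, -0.045, 0.0459]
tcp_rot: [0.988, 0.157, -0.001, -0.0]
contact_force: [-8.0, 2.2, 17.4]
opening: -0.0
finger_force: 8.4
```

Call:
step_arm([
  {"gripper":1,"x":0,"y":0,"z":-20,"spin":0},
  {"gripper":1,"x":0,"y":0,"z":-30,"spin":0},
  {"gripper":1,"x":0,"y":0,"z":-10,"spin":0},
  {"gripper":1,"x":0,"y":25,"z":0,"spin":0},
  {"gripper":1,"x":1,"y":30,"z":0,"spin":0},
  {"gripper":1,"x":0,"y":30,"z":0,"spin":0},
  {"gripper":1,"x":0,"y":18,"z":0,"spin":0},
  {"gripper":1,"x":0,"y":0,"z":0,"spin":0},
  {"gripper":1,"x":0,"y":0,"z":0,"spin":0},
  {"gripper":1,"x":0,"y":0,"z":0,"spin":0},
])

```text
time: 6.35
eef_pos: [0.5836, -0.1414, 0.1027]
tcp_rot: [0.988, 0.158, -0.0, -0.0]
contact_force: [0.0, -0.2, -0.5]
opening: -0.002
finger_force: 0.0
```

Run:
```python
from h import *
s=get_state(); p=s['eef_pos'];d=p[:2]-[.5721,-.1015]; print(p.round(4),'local',d@[-.302,.953],d@[-.953,-.302])
c=snap('scene'); cv2.imwrite('pics/s2.png',cv2.resize(c['color'][180:330,170:370,::-1],(800,600)))
```

```text
[ 0.5836 -0.1414  0.1027] local -0.04154674377313339 0.0010798314329433375
```

View pics/s2.png

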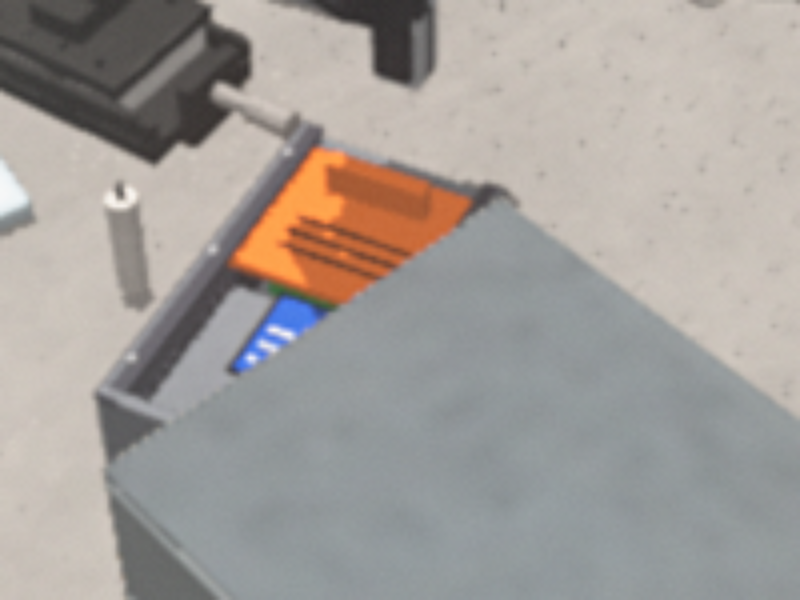

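The crop shows the blue tab at (285,330) flush with the ledge, so it is down. The cover is still on its seat, with its ridge at (380,190), and the fingertips hang behind it. The post is still standing. Next I'll go down behind the ridge and start pushing.

Call:
step_arm([
  {"gripper":1,"x":0,"y":2,"z":15,"spin":0},
  {"gripper":1,"x":0,"y":0,"z":15,"spin":0},
  {"gripper":1,"x":0,"y":0,"z":8,"spin":0},
  {"gripper":1,"x":0,"y":0,"z":4,"spin":0},
  {"gripper":1,"x":0,"y":0,"z":0,"spin":0},
  {"gripper":1,"x":0,"y":0,"z":0,"spin":0},
  {"gripper":1,"x":0,"y":-4,"z":0,"spin":0},
  {"gripper":1,"x":0,"y":-4,"z":0,"spin":0},
  {"gripper":1,"x":0,"y":-4,"z":0,"spin":0},
  {"gripper":1,"x":0,"y":-4,"z":0,"spin":0},
])

```text
time: 7.4
eef_pos: [0.5801, -0.1291, 0.0618]
tcp_rot: [0.988, 0.157, 0.0, 0.0]
contact_force: [0.4, -0.7, 0.5]
opening: 0.005
finger_force: 0.5
```

Call:
step_arm([
  {"gripper":1,"x":0,"y":-5,"z":0,"spin":0},
  {"gripper":1,"x":0,"y":-5,"z":0,"spin":0},
  {"gripper":1,"x":0,"y":-5,"z":0,"spin":0},
  {"gripper":1,"x":0,"y":-5,"z":0,"spin":0},
  {"gripper":1,"x":0,"y":-5,"z":0,"spin":0},
  {"gripper":1,"x":0,"y":-5,"z":0,"spin":0},
  {"gripper":1,"x":0,"y":-5,"z":0,"spin":0},
  {"gripper":1,"x":0,"y":-5,"z":0,"spin":0},
  {"gripper":1,"x":0,"y":0,"z":0,"spin":0},
  {"gripper":1,"x":0,"y":0,"z":0,"spin":0},
])

```text
time: 8.4
eef_pos: [0.5672, -0.0909, 0.0611]
tcp_rot: [0.988, 0.157, -0.0, -0.0]
contact_force: [0.7, -0.7, 1.6]
opening: 0.001
finger_force: 0.6
```

Run:
```python
from h import *
s=get_state(); p=s['eef_pos'];d=p[:2]-[.5721,-.1015]; print(p.round(4),'local',d@[-.302,.953],d@[-.953,-.302],s['contact_force'])
c=snap('scene'); cv2.imwrite('pics/s3.png',cv2.resize(c['color'][180:330,170:370,::-1],(800,600)))
```

```text
[ 0.5672 -0.0909  0.0611] local 0.011622142853788781 0.0014780075412027835 [ 0.73857093 -0.66096125  1.55111512]
```

View pics/s3.png

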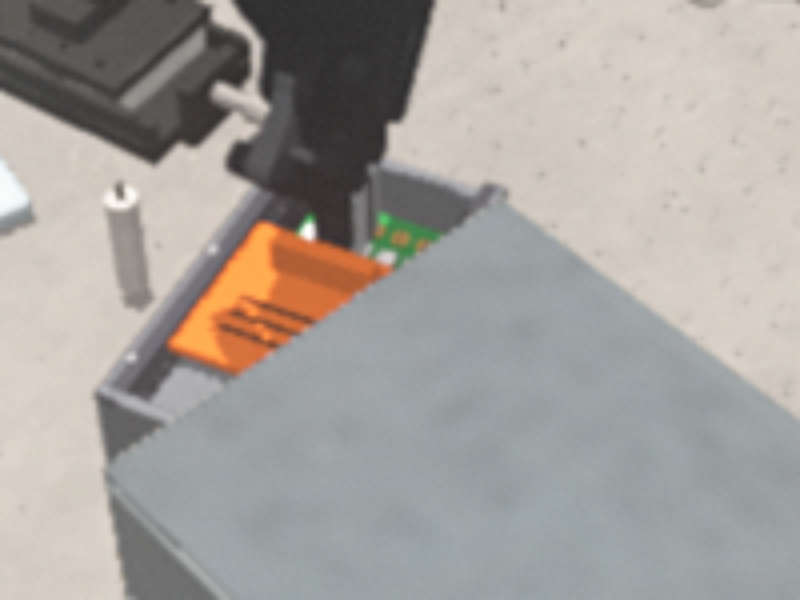

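The crop shows the cover at (270,310), about two thirds of the way along and over the tab. The green terminals at (400,240) are uncovered and the post is untouched. I'll keep pushing.

Call:
step_arm([
  {"gripper":1,"x":0,"y":-4,"z":0,"spin":0},
  {"gripper":1,"x":0,"y":-4,"z":0,"spin":0},
  {"gripper":1,"x":0,"y":-4,"z":0,"spin":0},
  {"gripper":1,"x":0,"y":-4,"z":0,"spin":0},
  {"gripper":1,"x":0,"y":-4,"z":0,"spin":0},
  {"gripper":1,"x":0,"y":-2,"z":0,"spin":0},
  {"gripper":1,"x":0,"y":-2,"z":0,"spin":0},
  {"gripper":1,"x":0,"y":-2,"z":0,"spin":0},
  {"gripper":1,"x":0,"y":0,"z":0,"spin":0},
  {"gripper":1,"x":0,"y":0,"z":0,"spin":0},
])

```text
time: 9.45
eef_pos: [0.5592, -0.0664, 0.0613]
tcp_rot: [0.988, 0.157, -0.0, -0.0]
contact_force: [0.3, 0.2, 1.0]
opening: -0.002
finger_force: 0.0
```

Call:
step_arm([
  {"gripper":1,"x":0,"y":-1,"z":0,"spin":0},
  {"gripper":1,"x":0,"y":-1,"z":0,"spin":0},
  {"gripper":1,"x":0,"y":-1,"z":0,"spin":0},
  {"gripper":1,"x":0,"y":-1,"z":0,"spin":0},
  {"gripper":1,"x":0,"y":-1,"z":0,"spin":0},
  {"gripper":1,"x":0,"y":0,"z":0,"spin":0},
  {"gripper":1,"x":0,"y":0,"z":0,"spin":0},
  {"gripper":1,"x":0,"y":0,"z":0,"spin":0},
  {"gripper":1,"x":0,"y":0,"z":0,"spin":0},
  {"gripper":1,"x":0,"y":0,"z":0,"spin":0},
])

```text
time: 10.45
eef_pos: [0.5578, -0.0618, 0.0613]
tcp_rot: [0.988, 0.157, -0.0, -0.0]
contact_force: [0.0, 0.2, 0.1]
opening: -0.001
finger_force: 0.2
```

Call:
step_arm([
  {"gripper":1,"x":0,"y":-1,"z":0,"spin":0},
  {"gripper":1,"x":0,"y":-1,"z":0,"spin":0},
  {"gripper":1,"x":0,"y":-1,"z":0,"spin":0},
  {"gripper":1,"x":0,"y":0,"z":0,"spin":0},
  {"gripper":1,"x":0,"y":0,"z":0,"spin":0},
  {"gripper":1,"x":0,"y":0,"z":0,"spin":0},
  {"gripper":1,"x":0,"y":0,"z":0,"spin":0},
  {"gripper":1,"x":0,"y":0,"z":0,"spin":0},
  {"gripper":1,"x":0,"y":0,"z":0,"spin":0},
  {"gripper":1,"x":0,"y":0,"z":0,"spin":0},
])

```text
time: 11.45
eef_pos: [0.5573, -0.0608, 0.062]
tcp_rot: [0.987, 0.158, 0.0, 0.002]
contact_force: [-0.4, -7.1, 0.8]
opening: 0.0
finger_force: 3.1
```

Run:
```python
from h import *
s=get_state(); p=s['eef_pos'];d=p[:2]-[.5721,-.1015]; print(p.round(4),'local',d@[-.302,.953],d@[-.953,-.302],s['contact_force'])
c=snap('scene'); cv2.imwrite('pics/s4.png',cv2.resize(c['color'][180:330,170:370,::-1],(800,600)))
```

```text
[ 0.5573 -0.0608  0.062 ] local 0.043264978566994884 0.0018276365849257893 [-0.42349527 -7.1179098   0.82218286]
```

View pics/s4.png

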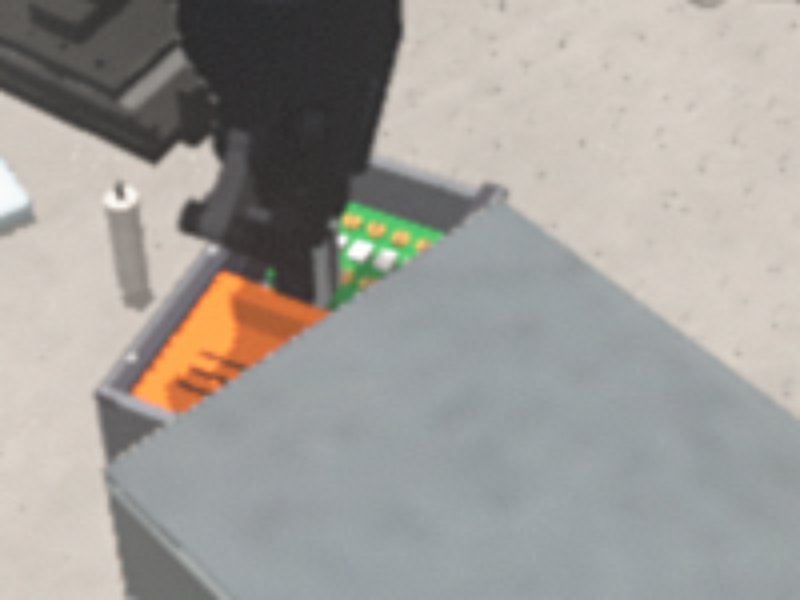

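The crop shows the cover up against the end stop at (140,395), and the contact force has risen to 7 N. Now I'll back off and rise clear.

Call:
step_arm([
  {"gripper":1,"x":0,"y":4,"z":0,"spin":0},
  {"gripper":1,"x":0,"y":8,"z":0,"spin":0},
  {"gripper":1,"x":0,"y":2,"z":-10,"spin":0},
  {"gripper":1,"x":0,"y":0,"z":-30,"spin":0},
  {"gripper":1,"x":0,"y":0,"z":-40,"spin":0},
  {"gripper":1,"x":0,"y":0,"z":-40,"spin":0},
  {"gripper":1,"x":0,"y":0,"z":-40,"spin":0},
  {"gripper":1,"x":0,"y":0,"z":-30,"spin":0},
  {"gripper":1,"x":0,"y":30,"z":0,"spin":0},
  {"gripper":1,"x":0,"y":30,"z":0,"spin":0},
])

```text
time: 12.5
eef_pos: [0.5809, -0.1293, 0.2545]
tcp_rot: [0.987, 0.158, 0.002, 0.001]
contact_force: [0.3, -0.4, -0.6]
opening: 0.003
finger_force: 0.0
```

Call:
step_arm([
  {"gripper":1,"x":0,"y":35,"z":0,"spin":0},
  {"gripper":1,"x":0,"y":35,"z":0,"spin":0},
  {"gripper":1,"x":0,"y":35,"z":0,"spin":0},
  {"gripper":1,"x":0,"y":20,"z":0,"spin":0},
  {"gripper":1,"x":0,"y":0,"z":0,"spin":0},
  {"gripper":1,"x":0,"y":0,"z":0,"spin":0},
  {"gripper":1,"x":0,"y":0,"z":0,"spin":0},
  {"gripper":1,"x":0,"y":0,"z":0,"spin":0},
  {"gripper":1,"x":0,"y":0,"z":0,"spin":0},
  {"gripper":1,"x":0,"y":0,"z":0,"spin":0},
])

```text
time: 13.5
eef_pos: [0.6187, -0.2474, 0.2515]
tcp_rot: [0.987, 0.158, 0.0, 0.0]
contact_force: [0.1, -0.0, 0.4]
opening: 0.002
finger_force: 0.0
```

Run:
```python
from m import *
c=snap('top'); P,o,b=meas(c)
cv2.imwrite('pics/t5.png',cv2.resize(c['color'][130:330,130:400,::-1],(800,593)))
M=R.from_quat(c['attitude']).as_matrix()
cnt=max(cv2.findContours(o.astype(np.uint8),0,2)[0],key=cv2.contourArea);uv=cv2.boxPoints(cv2.minAreaRect(cnt)).astype(float)
d=np.stack([(uv[:,0]-c['cx'])/c['fx'],-(uv[:,1]-c['cy'])/c['fy'],-np.ones(4)],-1)@M.T
w=c['eye']+d*((.04-c['eye'][2])/d[:,2])[:,None]; D=w.mean(0)[:2]-[.5721,-.1015]
print(w.round(4).tolist(),'shift',D@[-.302,.953]); s=get_state();print(s['eef_pos'],s['contact_force'])
```

```text
[[0.5648, 0.0023, 0.04], [0.5715, -0.0199, 0.04], [0.5214, -0.0358, 0.04], [0.5148, -0.0138, 0.04]] shift 0.08947591120531712
[ 0.61867708 -0.24757778  0.25148426] [0.38125565 0.24425349 0.40679736]
```

View pics/t5.png

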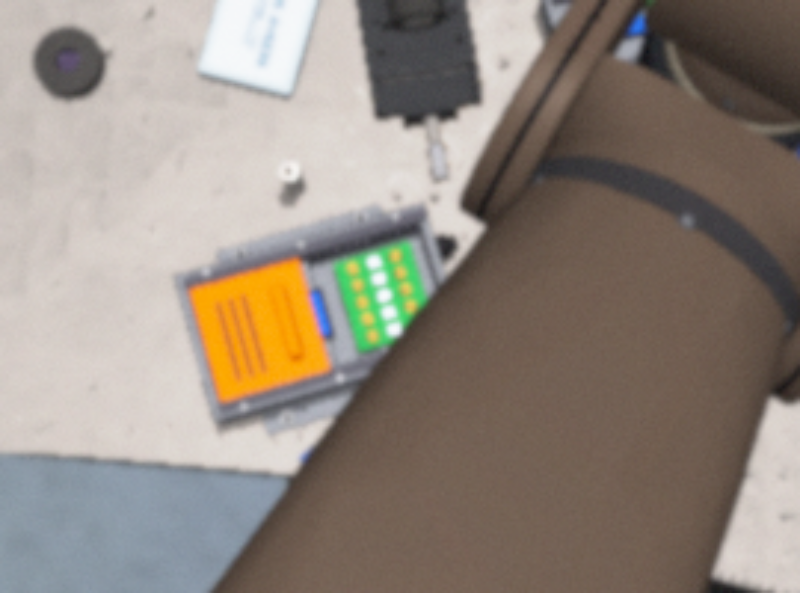

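The top view shows the cover against the end stop at (260,330), with the terminals at (380,295) exposed. The post is at (288,175) and the cuvette's blue cap is just visible at (306,457). The arm is clear of everything.

```bash
python3 -c "
from plant import *
print(sign_off())"
```

```text
the job is handed in; nothing more can be done
None
```

The job is handed in at about 13.6 s: the tab is pressed to its end of travel and the cover is pushed to the end stop, with the arm clear. The post stands where it was; the arm hid the tee and most of the cuvette from the last picture, and the hand-in returned no verdict.

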